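# Push the degreased bushes home in the dip tray and drop in its gate bar

### The job

The five brass bushes on the front of the dip tray are degreased for plating, so nothing of the gripper may touch them. Hold the grey gate bar by its upright tab, use it as a straightedge to push all five together, still standing, into the pocket at the back of the tray, then lower the bar gently into the two open slots until both axle ends are fully down, and let go. Leave the other things where they are.

Things in the scene. Friction and masses are not known exactly. Their poses are not given: they have to be found in the camera images.
- dip_tray: Dip tray, fixed: grey board 234 x 172 x 8 mm with white cheeks and rims. Origin: centre of its underside, on the bench; x = pushing direction (apron at -x, pocket at +x), y left, z up. Board top z = 8 mm. The apron, x -117 to -12, is open in front and has side strips 6 mm high, inner faces at y +-72. A wire handle lies folded down behind.
- slot_left (a point): Middle of the left slot's flat bottom (tray x 6, y 77, z 17.5 mm), in a cheek with faces at y 72 and 82. Slot 11 mm wide in x, open upward. In front of it a lip, tray x -8.5 to 0.5, rounded top at z 23.5; behind it a higher back stop from x 11.5, top at z 37. Axle ends held above 23.5 pass over the lips, meet the back stops with their middle at x = 7, and can drop there. Axes as the tray's.
- slot_right (a point): The same for the right slot, at tray y -77 mm.
- pocket (a point): Middle of the pocket's floor, on the board (tray x 62.5, y 0, z 8 mm). The pocket reaches from the slots to the back fence (inner face 48.5 mm behind this point); its side walls' inner faces are at tray y +-72, walls and fence 14 mm high. Drain holes in the floor are only marks.
- gate_bar: Gate bar, loose, 0.2 kg, starts standing upright on the bench. Straight grey bar 138 mm long (its own y) x 16 mm thick (x) x 22 mm high, with a grey tab on top and steel axle ends; the same both ways round. Origin: centre of its underside; z up. When it is seated its underside is 9.5 mm over the bench (1.5 mm over the tray's board).
- bar_grip (a point): Grip point: middle of the bar's upright tab, 46 mm over the bar's underside. The tab is 12 mm thick (bar's x), 36 mm wide (bar's y), from 22 to 62 mm over the underside with a rounded top; grasp it from above across its 12 mm thickness. Axes as the bar's.
- axle_end_a (a point): Under the axle end at the bar's +y end: middle of the end's lower flat, 8 mm over the bar's underside, 76.5 mm from its middle. Each axle end projects 15 mm from the bar's end (to 84 mm from its middle), is 9 mm thick (x) by 12.5 mm high, lower edges rounded 2 mm.
- axle_end_b (a point): The same under the axle end at the bar's -y end.
- bush_0: Brass bush 1 of five alike: turned ring 28 mm in diameter, 17 mm high, 0.07 kg, loose, standing on end on the tray's apron, at most 55 mm left or right of its middle. Origin: centre of its underside; z = its axis, up.
- bush_1: Brass bush 2 of five alike: turned ring 28 mm in diameter, 17 mm high, 0.07 kg, loose, standing on end on the tray's apron, at most 55 mm left or right of its middle. Origin: centre of its underside; z = its axis, up.
- bush_2: Brass bush 3 of five alike: turned ring 28 mm in diameter, 17 mm high, 0.07 kg, loose, standing on end on the tray's apron, at most 55 mm left or right of its middle. Origin: centre of its underside; z = its axis, up.
- bush_3: Brass bush 4 of five alike: turned ring 28 mm in diameter, 17 mm high, 0.07 kg, loose, standing on end on the tray's apron, at most 55 mm left or right of its middle. Origin: centre of its underside; z = its axis, up.
- bush_4: Brass bush 5 of five alike: turned ring 28 mm in diameter, 17 mm high, 0.07 kg, loose, standing on end on the tray's apron, at most 55 mm left or right of its middle. Origin: centre of its underside; z = its axis, up.
- paint_brush: Bystander: thin artist's brush 147 mm long, 9 mm thick, lying on the bench at the left. Origin: its middle, on the bench.
- spare_clip_0: Bystander: black binder clip with wire handles, 19 x 46 x 13 mm, on the bench between the bar and the tray. Origin: its middle, on the bench.
- tweezers: Bystander: steel tweezers 126 x 15 x 9 mm lying on the bench behind the tray. Origin: its middle, on the bench.
Things that resemble listed ones, but are neither listed nor needed, are in the scene too. What is shaped like the bush_1 but black or orange is not meant.

How it is judged:
On the way:
1. All five bushes stand in the pocket, past the slots (x of bush_0 in the frame of dip_tray between 0.024 and 0.1 m and y of bush_0 in the frame of dip_tray between -0.06 and 0.06 m and z of each of bush_0, bush_1, bush_2, bush_3, bush_4 in the frame of dip_tray below 0.012 m and angle between each of bush_0, bush_1, bush_2, bush_3, bush_4's own z axis and vertical below 0.15 rad and x of bush_1 in the frame of dip_tray between 0.024 and 0.1 m and y of bush_1 in the frame of dip_tray between -0.06 and 0.06 m and x of bush_2 in the frame of dip_tray between 0.024 and 0.1 m and y of bush_2 in the frame of dip_tray between -0.06 and 0.06 m and x of bush_3 in the frame of dip_tray between 0.024 and 0.1 m and y of bush_3 in the frame of dip_tray between -0.06 and 0.06 m and x of bush_4 in the frame of dip_tray between 0.024 and 0.1 m and y of bush_4 in the frame of dip_tray between -0.06 and 0.06 m), for 0.2 s.
At the end, for the whole second after the job is handed in: All five bushes stand upright on the tray's board in the pocket between the bar and the back fence; the gate bar lies upright in both slots, each axle end within 2 mm of the slot's bottom and within 3 mm of its middle line, at rest and let go (all of step 1 and z of axle_end_a in the frame of dip_tray between 0.015 and 0.0195 m and x of axle_end_a in the frame of dip_tray between 0.003 and 0.009 m and z of axle_end_b in the frame of dip_tray between 0.015 and 0.0195 m and x of axle_end_b in the frame of dip_tray between 0.003 and 0.009 m and y of bar_grip in the frame of dip_tray between -0.006 and 0.006 m and angle between bar_grip's own z axis and vertical below 0.12 rad and linear speed of gate_bar below 0.02 m/s); the robot touches nothing.
It fails at once if The gripper or arm touches a bush (over 0.3 N) (contact force between any of the fingers, the arm and bush_0 above 0.3 N or contact force between any of the fingers, the arm and bush_1 above 0.3 N or contact force between any of the fingers, the arm and bush_2 above 0.3 N or contact force between any of the fingers, the arm and bush_3 above 0.3 N or contact force between any of the fingers, the arm and bush_4 above 0.3 N).
It fails at once if The bar is slammed or forced against the tray (over 60 N) (contact force between gate_bar and dip_tray above 60 N).
It fails at once if A bystander (brush, clip or tweezers) is shifted by more than 30 mm (distance of any of paint_brush, spare_clip_0, tweezers from where it was at the start of the episode above 0.03 m).
It also fails if it takes over 43 s, if anything falls off the work surface, if the arm or the gripper's body presses on something with over 40 N, if the wrist force passes 120 N, or if a joint passes its speed limit or range.

### The arm

A 6-joint arm with a two-finger parallel gripper is mounted at the origin on a cart in front of the work surface, level with it; the furniture and walls round the work are solid. World frame = base frame: x ahead of the robot, y to its left, z up, the work surface at z = 0. Lengths are in m, angles in rad, forces in N, time in s.
With the tool pointing down it reaches from about 0.325 to 0.9 m from the base axis. Payload 6.1 kg.
Tool frame: the origin (TCP) lies between the finger pads; the fingertips stand 14 mm ahead of it and the grasp point (between the pads) lies 5 mm behind it (r.tcp_to_tips is the distance from the TCP to the fingertips, in m); z points along the fingers, y is the direction in which the jaws open and shut (so a half turn about z gives the same grasp; the last joint's range is limited). The gripper opens to 85 mm and grips with 20 to 120 N. Pads are 22 mm wide; open, the fingers measure 114 mm over their backs; the gripper's body (76 mm by 85 mm) begins 54 mm behind the grasp point. The pads swing forward as they close: fully open they stand 13 mm farther back than shut.
Start: joints at [-1.364, 0.22, 1.526, -0, 1.395, -0.126], TCP at [0.204, -0.591, 0.245] pointing down, gripper open.
Joint ranges: [-2.98, 2.98], [-0.91, 2.08], [0.09, 2.57], [-1.24, 4.39], [0.2, 2.65], [-2.68, 2.68]. Speed limits (rad/s): [2.57, 2.57, 3.01, 3.14, 3.14, 3.14].

### API

Orientations are given as [roll, pitch, yaw] about the fixed x, y, z axes, in that order (R = Rz(yaw) Ry(pitch) Rx(roll)).
In Python, from rig import r, fingers, kin, optics, find_in, regions_of, spot_point, telemetry gives the robot as it stands. Calls block until the motion is done:
- r.goto(position, orientation): joint-space move of the TCP to a pose.
- r.move_l(position, ori=None, velocity=0.15, max_force=None): straight line of the TCP; ori=None keeps the orientation; velocity is the mean speed in m/s. With max_force (N) it stops when the force on the tool has changed by that much, and returns True; else False.
- r.move_j(angles): joint-space move.
- fingers.let_go() and fingers.close_gripper(): open the fingers fully, or close them until they stop; the grip force is fixed at half the most.
- r.dwell(seconds).
- kin.inverse_kinematics(position, orientation): joint angles nearest the present ones, or None.
- optics.snapshot(name): name is "scene" or "top" or "wrist"; returns a dict with "color" (384x512x3 uint8, red, green, blue), "camera_matrix" (3x3 intrinsics, pixels), "R" (3x3) and "t" (3): a world point X has camera coordinates R X + t; the wrist camera has in their place "T_tool_cam" (4x4, takes a point from camera to tool coordinates, whose origin is the TCP and whose axes are the flange's). Camera axes: x right, y down, z forward; pixel columns grow to the right and rows downward; lengths in m; the calibration is good to about 2 mm. The wrist camera is an equidistant fisheye: a pixel r from the principal point sees the ray r / f radians off the axis. A picture is of the moment at which its call begins: read the wrist's pose just before it. There is no depth.
A pose or a line that the arm cannot do raises r.IKError and nothing moves.
- r.sign_off(): hands the job in, once; it reports no verdict.
Trained networks look in a picture, given as the dict that the camera call returned (one of the last four; its "shot" number tells which), for a name from the list of things; names that differ only in an ending like _2 or _b are one class to them, and where a whole thing is asked for, a point or a joint stands for the part that bears it (a point fixed in the world has none). Each returns a list of dicts, best first, with "p" (0 to 1); they miss things now and then, are a little off and sometimes report something else, mostly with a low value. They report only what shows in the picture. A call takes as long as a camera call. They do not tell look-alikes from the thing itself.
- find_in(picture, label): "box" ([left, top, right, bottom] in pixels, round what is visible of it).
- regions_of(picture, label): "region" (384x512 bool, what is visible of it) and "box" ([left, top, right, bottom] in pixels, round what is visible of it).
- spot_point(picture, label): "pixel" ([column, row] in pixels: a listed point, or the origin of a listed thing).
Readings, each from a call of its own:
- telemetry.get_time_s(): time.
- telemetry.get_qpos(): joint angles.
- telemetry.get_qd(): joint speeds.
- telemetry.get_joint_torque(): joint torques, N m.
- telemetry.get_tcp_pos(): TCP position.
- telemetry.get_tool_rot(): TCP orientation.
- telemetry.get_force(): force on the tool from outside, world axes, zero at the start.
- telemetry.get_ft_torque(): the same for the moment, N m.
- telemetry.get_finger_gap(): opening from 0.0 (shut) to 1.0 (fully open).
Only numpy, scipy, OpenCV 4.12 (cv2) and the standard library are available. Lean on these libraries where they do the work, as an engineer would, in place of code of your own. Each camera call takes 0.05 s, during which the arm holds its last target.

## Working session

There is one attempt and no reset: what is moved stays moved. The work goes in short steps, each a Python script; the robot and the scene stay as the last script left them, time stands still between calls to the robot, and variables do not carry over. Pictures are saved under pics/ and viewed, and the job is handed in when it is done.

```bash
ls; mkdir -p pics
python3 - <<'E'
from rig import r, fingers, kin, optics, find_in, regions_of, spot_point, telemetry
import cv2,pickle
d={}
for n in ("scene","top","wrist"):
    p=optics.snapshot(n); d[n]=p
    cv2.imwrite(f"pics/{n}0.png",p["color"][:,:,::-1])
    print(n,p["camera_matrix"].tolist(),p.get("R"),p.get("t"),p.get("T_tool_cam"))
    for l in ("dip_tray","slot_left","slot_right","pocket","gate_bar","bar_grip","axle_end_a","bush_0","paint_brush","spare_clip_0","tweezers"):
        if n=="wrist": continue
        print(l,[( [round(float(v)) for v in q["pixel"]],round(q["p"],2)) for q in spot_point(p,l)][:8])
pickle.dump(d,open("d0.pkl","wb"))
print(telemetry.get_time_s(),telemetry.get_tool_rot(),r.tcp_to_tips)
E
```

```text
pics
scene [[450.5880717957255, 0.0, 258.325949467991], [0.0, 450.5880717957255, 196.09190703190143], [0.0, 0.0, 1.0]] [[ 8.85771984e-01 -4.64120615e-01 -2.15845531e-04]
 [-3.43683924e-01 -6.55606444e-01 -6.72355227e-01]
 [ 3.11912412e-01  5.95627606e-01 -7.40228615e-01]] [-0.49873963  0.2371826   1.05001049] None
dip_tray [([314, 285], 0.98), ([193, 172], 0.64)]
slot_left [([299, 258], 0.63)]
slot_right [([336, 307], 0.8)]
pocket [([336, 269], 0.85)]
gate_bar [([189, 171], 0.86)]
bar_grip [([192, 164], 0.67), ([336, 307], 0.3)]
axle_end_a [([181, 157], 0.91), ([207, 186], 0.73)]
bush_0 [([266, 345], 0.65), ([209, 188], 0.64), ([248, 305], 0.62), ([294, 271], 0.6), ([234, 234], 0.54), ([290, 309], 0.52), ([313, 301], 0.49), ([281, 285], 0.47)]
paint_brush [([176, 144], 0.65)]
spare_clip_0 [([237, 250], 0.61)]
tweezers [([372, 254], 0.71)]
top [[411.77764356143604, 0.0, 255.89134251491205], [0.0, 411.77764356143604, 186.0556036824576], [0.0, 0.0, 1.0]] [[-1.86462855e-02 -9.99823142e-01 -2.44981329e-03]
 [-9.84313885e-01  1.87868739e-02 -1.75423003e-01]
 [ 1.75438002e-01 -8.59602151e-0
[... 351 characters left out ...]
]
bush_0 [([354, 196], 0.65), ([354, 214], 0.6), ([345, 192], 0.59), ([274, 241], 0.57), ([371, 244], 0.52), ([329, 199], 0.48), ([337, 214], 0.48), ([270, 224], 0.4)]
paint_brush []
spare_clip_0 [([292, 231], 0.58)]
tweezers [([340, 134], 0.57)]
wrist [[297.3186396354542, 0.0, 258.0580660766988], [0.0, 297.3186396354542, 194.9934704925256], [0.0, 0.0, 1.0]] None None [[ 2.46274724e-04 -9.63688363e-01 -2.67029360e-01  6.67530446e-02]
 [ 9.99999236e-01  5.60887978e-04 -1.10192633e-03  6.87568889e-04]
 [ 1.21168714e-03 -2.67028884e-01  9.63687764e-01 -1.28645084e-01]
 [ 0.00000000e+00  0.00000000e+00  0.00000000e+00  1.00000000e+00]]
1.25 [-3.14154946e+00  4.14253945e-06  3.32781607e-01] 0.014
```

Run:
```python
import cv2
a=cv2.imread("pics/scene0.png"); cv2.imwrite("pics/scene0c.png",cv2.resize(a[120:370,140:420],None,fx=2.4,fy=2.4,interpolation=cv2.INTER_CUBIC)[:600,:800])
a=cv2.imread("pics/top0.png"); cv2.imwrite("pics/top0c.png",cv2.resize(a[110:270,140:400],None,fx=3,fy=3,interpolation=cv2.INTER_CUBIC))
```

```text
(no output)
```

View pics/scene0c.png

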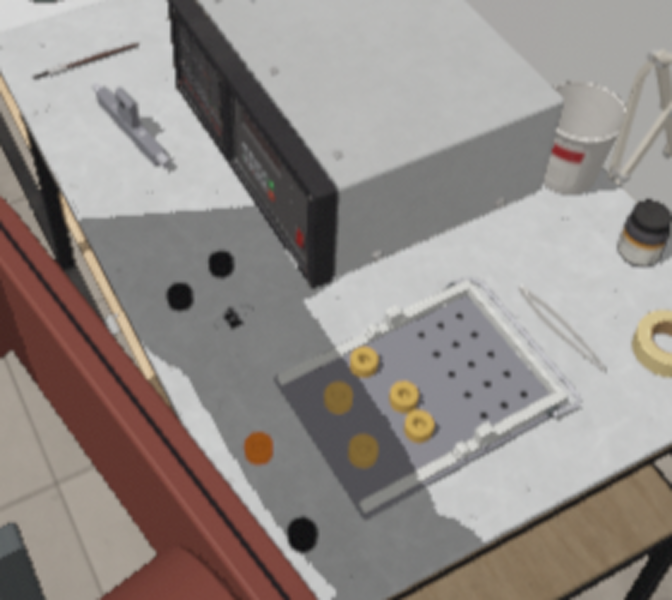

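View pics/top0c.png

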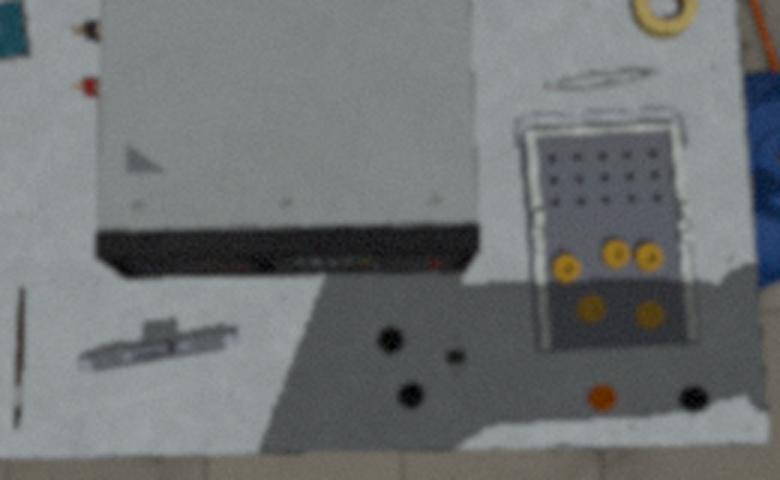

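The scene view shows the bar at full-image pixel (189,171), with the brush left of it, the clip at (237,250) and the tray at about (310,290). Five brass bushes stand on the apron. The look-alikes are three black rings and one orange ring on the bench. A tall instrument stands behind the bar.

```bash
cat > h.py <<'E'
import numpy as np
def ray(p,uv):
    K=p["camera_matrix"]; R=np.array(p["R"]); t=np.array(p["t"])
    d=R.T@np.linalg.solve(K,[uv[0],uv[1],1.]); return -R.T@t,d
def onz(p,uv,z):
    c,d=ray(p,uv); return c+d*(z-c[2])/d[2]
def proj(p,X):
    X=np.atleast_2d(X); c=X@np.array(p["R"]).T+p["t"]; q=c@np.array(p["camera_matrix"]).T; return q[:,:2]/q[:,2:]
def tri(p1,u1,p2,u2):
    c1,d1=ray(p1,u1); c2,d2=ray(p2,u2); d1/=np.linalg.norm(d1);d2/=np.linalg.norm(d2)
    s=np.linalg.lstsq(np.array([d1,-d2]).T,c2-c1,rcond=None)[0]
    a=c1+s[0]*d1;b=c2+s[1]*d2; return (a+b)/2,np.linalg.norm(a-b)
# wrist fisheye
def wray(p,uv,T):
    K=p["camera_matrix"]; x=(uv[0]-K[0,2])/K[0,0]; y=(uv[1]-K[1,2])/K[1,1]; th=np.hypot(x,y)
    s=np.sin(th)/th if th>1e-9 else 1; d=np.array([x*s,y*s,np.cos(th)])
    Tc=T@p["T_tool_cam"]; return Tc[:3,3],Tc[:3,:3]@d
def wonz(p,uv,T,z):
    c,d=wray(p,uv,T); return c+d*(z-c[2])/d[2]
def wproj(p,X,T):
    Tc=np.linalg.inv(T@p["T_tool_cam"]); c=np.atleast_2d(X)@Tc[:3,:3].T+Tc[:3,3]
    rr=np.hypot(c[:,0],c[:,1]); th=np.arctan2(rr,c[:,2]); K=p["camera_matrix"]
    return np.c_[K[0,0]*th*c[:,0]/rr+K[0,2],K[1,1]*th*c[:,1]/rr+K[1,2]]
def toolT(telemetry):
    from scipy.spatial.transform import Rotation
    T=np.eye(4); T[:3,:3]=Rotation.from_euler("xyz",telemetry.get_tool_rot()).as_matrix(); T[:3,3]=telemetry.get_tcp_pos(); return T
E
python3 - <<'E'
import pickle; from h import *
d=pickle.load(open("d0.pkl","rb")); t=d["top"]; s=d["scene"]
for n,u,v,z in [("pocket",(341,166),(336,269),.008),("slotL",(319,189),(299,258),.0175),("slotR",(366,186),(336,307),.0175)]:
    print(n,onz(t,u,z),onz(s,v,z),tri(t,u,s,v)[1])
print("grip",onz(t,(194,229),.046),onz(s,(192,164),.046))
print("ax",onz(t,(217,222),.014),onz(t,(166.5,231),.014),onz(s,(181,157),.014),onz(s,(210,188),.014))
c=lambda x,y:(140+x/3,110+y/3)
for n,x,y,z in [("traycornFL",540,350,.008),("FR",695,345,.008),("BL",540,133,.02),("BR",675,133,.02),("brushT",20,290,.005),("brushB",16,428,.005),("clip",456,356,.005),("blk",390,340,.017),("blk",410,395,.017),("or",602,398,.017),("blk",694,398,.017),("boxfrontL",97,232,.12),("boxfrontR",478,228,.12),("boxlowL",128,277,0),("boxlowR",462,272,0)]+[("bush",x,y,.025) for x,y in [(567,268),(616,254),(649,256),(592,308),(650,315)]]:
    print(n,onz(t,c(x,y),z).round(3))
E
```

```text
pocket [ 0.64912739 -0.25876496  0.008     ] [ 0.64309035 -0.25348031  0.008     ] 0.007207051331149239
slotL [ 0.57415191 -0.18341255  0.0175    ] [ 0.57622306 -0.18957628  0.0175    ] 0.003884217379677585
slotR [ 0.58091728 -0.33196486  0.0175    ] [ 0.5813861  -0.34192107  0.0175    ] 0.00378296189395567
grip [0.45372868 0.20513465 0.046     ] [0.4607871  0.21279819 0.046     ]
ax [0.47655092 0.1384514  0.014     ] [0.45155466 0.29532593 0.014     ] [0.45248221 0.28927215 0.014     ] [0.47844363 0.13131571 0.014     ]
traycornFL [ 0.456 -0.183  0.008]
FR [ 0.459 -0.344  0.008]
BL [ 0.686 -0.191  0.02 ]
BR [ 0.683 -0.335  0.02 ]
brushT [0.53  0.361 0.005]
brushB [0.387 0.362 0.005]
clip [ 0.452 -0.095  0.005]
blk [ 0.469 -0.026  0.017]
blk [ 0.412 -0.046  0.017]
or [ 0.405 -0.243  0.017]
blk [ 0.404 -0.337  0.017]
boxfrontL [0.57  0.258 0.12 ]
boxfrontR [ 0.567 -0.111  0.12 ]
boxlowL [0.542 0.249 0.   ]
boxlowR [ 0.541 -0.105  0.   ]
bush [ 0.54  -0.212  0.025]
bush [ 0.553 -0.264  0.025]
bush [ 0.551 -0.298  0.025]
bush [ 0.497 -0.236  0.025]
bush [ 0.489 -0.295  0.025]
```

Run:
```python
from rig import *
from h import *
import cv2,pickle
r.goto([0.53,-0.30,0.20],[np.pi,0,np.pi/2+.03])
T=toolT(telemetry); p=optics.snapshot("wrist"); p["T"]=T
print(telemetry.get_time_s(),T[:3,3],telemetry.get_qpos())
o={}
for l in ("slot_left","slot_right","pocket","bush_0","dip_tray"):
    o[l]=[([round(float(v),1) for v in q["pixel"]],round(q["p"],2)) for q in spot_point(p,l)][:8]; print(l,o[l])
    for q in o[l]: print("   ",wonz(p,q[0],T,dict(slot_left=.0175,slot_right=.0175,pocket=.008,bush_0=.008,dip_tray=0)[l]).round(4))
pickle.dump(p,open("w1.pkl","wb"))
cv2.imwrite("pics/w1.png",p["color"][:,:,::-1])
```

```text
2.9167 [ 0.52957271 -0.3011034   0.20021892] [-6.46434371e-01  2.17220078e-01  1.61641832e+00 -3.15400503e-04
  1.30754410e+00 -6.74285102e-01]
slot_left [([307.7, 72.2], 0.72), ([280.9, 173.0], 0.44), ([225.0, 167.9], 0.29)]
    [ 0.5772 -0.1869  0.0175]
    [ 0.5531 -0.2954  0.0175]
    [ 0.4933 -0.2915  0.0175]
slot_right [([308.2, 214.2], 0.91)]
    [ 0.5861 -0.3411  0.0175]
pocket [([356.2, 142.4], 0.6)]
    [ 0.6374 -0.259   0.008 ]
bush_0 [([235.0, 116.8], 0.83), ([151.9, 206.7], 0.82), ([272.7, 91.3], 0.81), ([283.7, 142.5], 0.72), ([220.7, 170.4], 0.67), ([149.5, 126.8], 0.65), ([281.2, 172.5], 0.61)]
    [ 0.5024 -0.2371  0.008 ]
    [ 0.4043 -0.341   0.008 ]
    [ 0.5418 -0.2085  0.008 ]
    [ 0.5555 -0.2634  0.008 ]
    [ 0.4875 -0.2961  0.008 ]
    [ 0.4058 -0.2474  0.008 ]
    [ 0.5542 -0.2967  0.008 ]
dip_tray [([299.2, 140.6], 0.85)]
    [ 0.5735 -0.2613  0.    ]
```

View pics/w1.png

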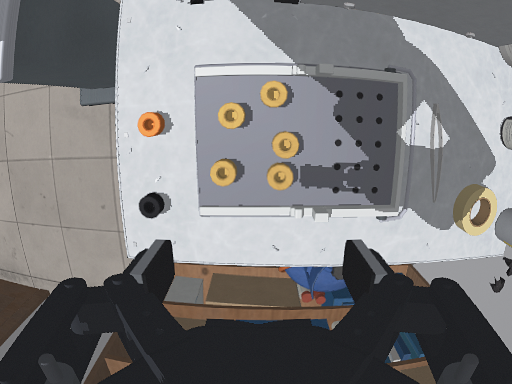

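Run:
```python
from h import *
import cv2,pickle
p=pickle.load(open("w1.pkl","rb"));T=p["T"]
a=p["color"][:,:,::-1][55:230,185:420]; S=3.4
a=cv2.resize(a,None,fx=S,fy=S,interpolation=cv2.INTER_CUBIC)
sl=np.array([.5772,-.1869]);sr=np.array([.5861,-.3411]);
yv=(sl-sr)/np.linalg.norm(sl-sr); yaw=np.arctan2(-yv[0],yv[1]); xv=np.array([yv[1],-yv[0]]); o=(sl+sr)/2-.006*xv
print(o,yaw,np.linalg.norm(sl-sr))
def w(x,y,z): q=o+xv*x+yv*y; return [q[0],q[1],z]
def L(pts,c):
    q=(wproj(p,[w(*np.array(k)/1000.) for k in pts],T)-[185,55])*S+S/2
    cv2.polylines(a,[np.round(q).astype(int)],False,c,1)
for s in (1,-1):
    L([(-117,72*s,14),(-12,72*s,14)],(0,0,255))
    L([(.5,72*s,17.5),(.5,82*s,17.5),(11.5,82*s,17.5),(11.5,72*s,17.5),(.5,72*s,17.5)],(255,0,0))
    L([(11.5,82*s,37),(11.5,72*s,37)],(0,255,0))
    L([(12,72*s,22),(111,72*s,22)],(0,0,255))
L([(-117,-72,8),(-117,72,8)],(0,0,255));L([(111,-72,22),(111,72,22)],(0,0,255))
L([(111,-72,8),(111,72,8)],(255,0,255))
cv2.imwrite("pics/w1c.png",a)
```

```text
[ 0.57565997 -0.26434573] 0.05765328733004932 0.1544566282164673
```

View pics/w1c.png

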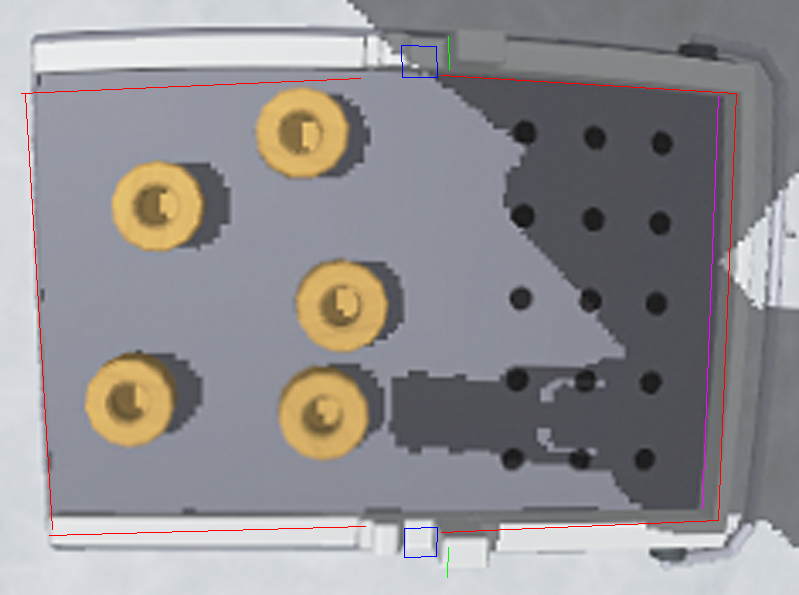

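```bash
cat > fit.py <<'E'
from h import *
import cv2,pickle
from scipy.optimize import least_squares
p=pickle.load(open("w1.pkl","rb"));T=p["T"]; S=3.4
W=lambda u,v,z: wonz(p,((u-S/2)/S+185+0.0,(v-S/2)/S+55),T,z)[:2]
def tf(P,v):
    c,s=np.cos(v[2]),np.sin(v[2]); d=P-v[:2]; return np.array([c*d[0]+s*d[1],-s*d[0]+c*d[1]])*1000
cols=[[(523,133),(523,216),(521,298),(516,380),(512,459)],[(595,138),(593,219),(590,300),(585,381),(580,460)],[(661,143),(659,223),(656,303),(650,382),(644,460)]]
def res(v,lab=False):
    o=[]
    for q in [(38,120),(43,295),(49,480)]: o.append(tf(W(*q,.008),v)[0]+117)
    for q in [(521,298),(590,300),(656,303)]: o.append(tf(W(*q,.008),v)[1])
    for q in [(455,47),(442,552)]: o.append(tf(W(*q,.037),v)[0]-11.5)
    for q in [(100,73),(340,68)]: o.append(tf(W(*q,.014),v)[1]-72)
    for c in cols:
        k=np.array([tf(W(*q,.008),v) for q in c]); o+=list(k[:,0]-k[:,0].mean())
        if lab: print(k.round(1).tolist())
    return np.array(o)
f=least_squares(res,[.5757,-.2643,.05],x_scale=[.01,.01,.1],loss="soft_l1")
print(f.x); print(res(f.x,True).round(1))
np.save("tray.npy",f.x)
for z in (.025,):
    for q in [(301,132),(157,206),(341,305),(130,400),(323,413)]: print(tf(W(*q,z),f.x).round(1))
v=f.x
a=cv2.resize(p["color"][:,:,::-1][55:230,185:420],None,fx=S,fy=S,interpolation=cv2.INTER_CUBIC)
def w(x,y,z): c,s=np.cos(v[2]),np.sin(v[2]); return [v[0]+c*x-s*y,v[1]+s*x+c*y,z]
def L(pts,c):
    q=(wproj(p,[w(*np.array(k)/1000.) for k in pts],T)-[185,55])*S+S/2
    cv2.polylines(a,[np.round(q).astype(int)],False,c,1)
for s in (1,-1):
    L([(-117,72*s,14),(-12,72*s,14)],(0,0,255))
    L([(.5,72*s,17.5),(.5,82*s,17.5),(11.5,82*s,17.5),(11.5,72*s,17.5),(.5,72*s,17.5)],(255,0,0))
    L([(11.5,82*s,37),(11.5,72*s,37)],(0,255,0))
    L([(12,72*s,22),(111,72*s,22)],(0,0,255))
L([(-117,-72,8),(-117,72,8)],(0,0,255));L([(111,-72,22),(111,72,22)],(0,0,255))
L([(111,-72,8),(111,72,8)],(255,0,255))
cv2.imwrite("pics/w1d.png",a)
E
python3 fit.py
```

```text
[ 0.57705854 -0.26157597  0.03396078]
[[38.2, 54.0], [38.6, 26.9], [38.6, 0.2], [38.1, -26.9], [38.2, -53.8]]
[[62.9, 53.8], [62.7, 27.1], [62.6, 0.2], [62.3, -27.0], [62.5, -54.2]]
[[86.5, 54.0], [86.5, 27.1], [86.6, 0.1], [86.2, -26.9], [86.4, -54.2]]
[ 0.9  1.2  0.2  0.2  0.2  0.1 -1.5 -1.7 -0.6 -0.  -0.1  0.2  0.3 -0.3
 -0.2  0.3  0.1  0.  -0.3 -0.1  0.1  0.   0.2 -0.2 -0. ]
[-33.9  50.8]
[-76.8  28.9]
[-21.9  -1.3]
[-86.3 -30.2]
[-27.1 -34.6]
```

View pics/w1d.png

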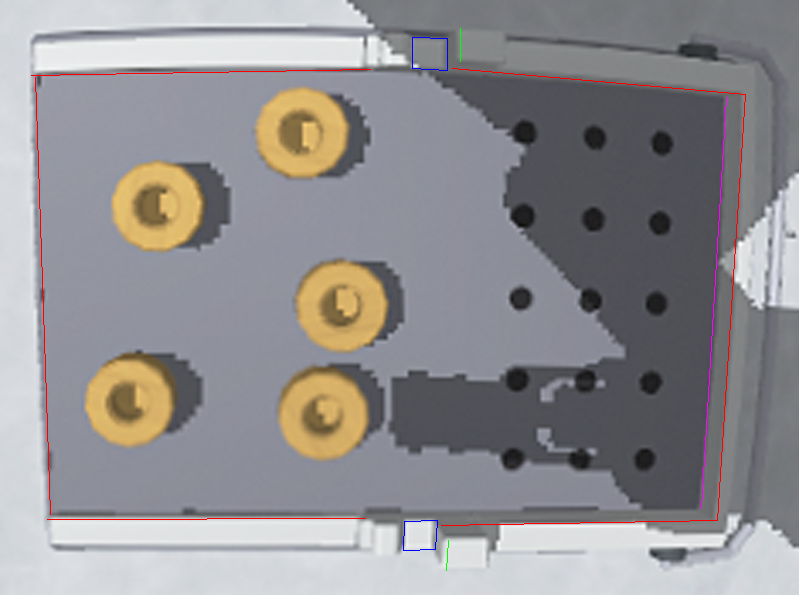

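Tray pose is (0.577, −0.262), yaw 0.034, and the hole-grid residuals are at or below 0.3 mm. I'll move along a line in front of the instrument to look at the bar. The bar is at scene (189,171) and top (195,230). It could be confused with the tray's back rim at top (341,134), but only the bar stands loose, has a tab, and is at the left.

Run:
```python
from rig import *
from h import *
import cv2,pickle
d=pickle.load(open("d0.pkl","rb"))
print("box corner",tri(d["top"],(299.3,186),d["scene"],(277.5,199.2)))
r.move_l([0.45,-0.25,0.22],velocity=.25)
r.move_l([0.45,0.17,0.20],[np.pi,0,np.pi/2+.16],velocity=.35)
T=toolT(telemetry); p=optics.snapshot("wrist"); p["T"]=T
print(telemetry.get_time_s(),T[:3,3],telemetry.get_qpos())
for l,z in (("bar_grip",.046),("gate_bar",0),("axle_end_a",.008)):
    for q in spot_point(p,l)[:4]: print(l,np.round(q["pixel"],1),q["p"],wonz(p,q["pixel"],T,z).round(4))
pickle.dump(p,open("w2.pkl","wb"))
cv2.imwrite("pics/w2.png",p["color"][:,:,::-1])
```

```text
box corner (array([ 0.55877325, -0.10600282,  0.16019052]), np.float64(0.0020724821284600846))
5.1 [0.4500622  0.16918592 0.19977348] [ 1.95043039e-01 -9.14296810e-02  1.94125089e+00 -4.20759638e-04
  1.29216919e+00  3.65843612e-02]
bar_grip [280.7 141.9] 0.89 [0.4639 0.2131 0.046 ]
axle_end_a [275.4  67.2] 0.89 [0.4485 0.2892 0.008 ]
axle_end_a [274.8 206.2] 0.85 [0.4734 0.1377 0.008 ]
```

View pics/w2.png

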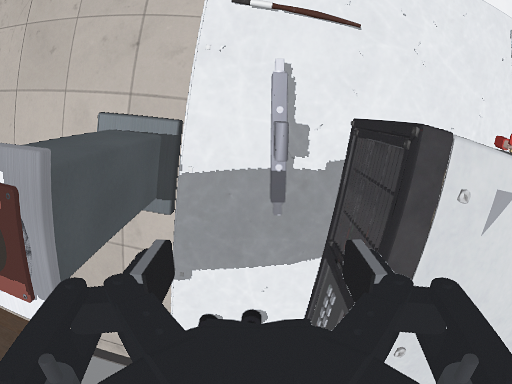

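```bash
cat > fitb.py <<'E'
from h import *
import cv2,pickle,sys
p=pickle.load(open("w2.pkl","rb"));T=p["T"]; S=4; u0,v0=220,50
v=[float(k) for k in sys.argv[1:4]]
a=cv2.resize(p["color"][:,:,::-1][v0:v0+180-30,u0-10:u0+120],None,fx=S,fy=S,interpolation=cv2.INTER_CUBIC)
b=cv2.resize(p["color"][:,:,::-1][v0:v0+180-20,u0-10:u0+120],None,fx=S,fy=S,interpolation=cv2.INTER_CUBIC);a=b[:600] if len(b)<600 else b
def w(x,y,z): c,s=np.cos(v[2]),np.sin(v[2]); return [v[0]+c*x-s*y,v[1]+s*x+c*y,z]
def L(pts,c):
    q=(wproj(p,[w(*np.array(k)/1000.) for k in pts],T)-[u0-10,v0])*S+S/2
    cv2.polylines(a,[np.round(q).astype(int)],True,c,1)
box=lambda x,y,z:[(-x,-y,z),(x,-y,z),(x,y,z),(-x,y,z)]
L(box(8,69,22),(0,0,255));L(box(4.5,84,20.5),(255,0,0));L(box(6,18,62),(0,200,0));L(box(6,18,22),(0,200,200))
c=a[:, :]; cv2.imwrite("pics/w2%s.png"%sys.argv[4],c[:600])
E
python3 fitb.py .4615 .2135 .163 a
```

```text
(no output)
```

View pics/w2a.png

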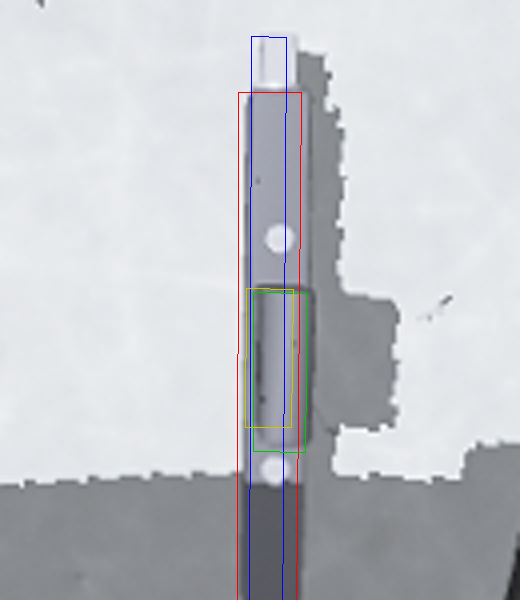

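```bash
python3 fitb.py .4632 .2146 .155 b
```

```text
(no output)
```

View pics/w2b.png

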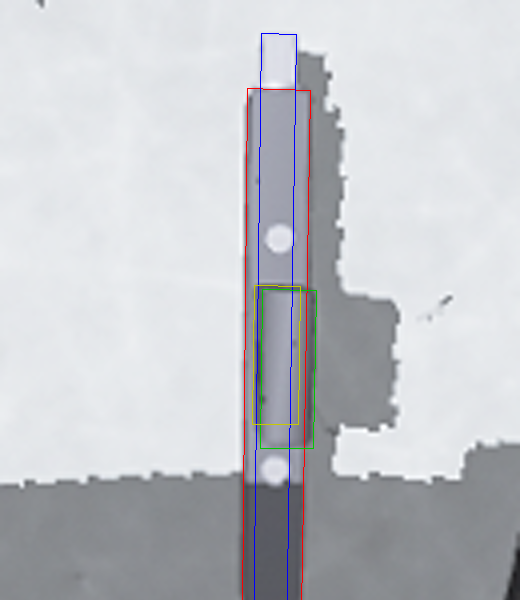

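Overlay fits the bar closely; its pose is (0.4632, 0.2146), yaw 0.155. The tab crop confirms this is the real gate bar, so I'll grasp it now.

Run:
```python
from rig import *
from h import *
import cv2
yaw=np.pi/2+.155
r.goto([.4632,.2146,.11],[np.pi,0,yaw])
r.move_l([.4632,.2146,.0425],velocity=.12,max_force=15)
print(telemetry.get_tcp_pos(),telemetry.get_tool_rot())
fingers.close_gripper()
print("gap",telemetry.get_finger_gap(),telemetry.get_force(),telemetry.get_tcp_pos(),telemetry.get_time_s())
print(r.move_l([.460,.2146,.115],velocity=.15))
print("gap",telemetry.get_finger_gap(),telemetry.get_force(),telemetry.get_tcp_pos(),telemetry.get_time_s())
p=optics.snapshot("scene"); cv2.imwrite("pics/s3.png",cv2.resize(p["color"][100:260,130:300,::-1],None,fx=3.5,fy=3.5,interpolation=cv2.INTER_CUBIC))
```

```text
[0.46419183 0.21463589 0.04366544] [ 3.13969156e+00 -1.93154887e-04  1.72548177e+00]
gap 0.12669629781771014 [-1.44831769 -0.78838034  2.08413204] [0.46323464 0.21463851 0.0426558 ] 7.125
False
gap 0.12999276418328673 [ 0.18692048 -0.18200168 -2.07711143] [0.45944533 0.21442594 0.11422785] 7.7583
```

View pics/s3.png

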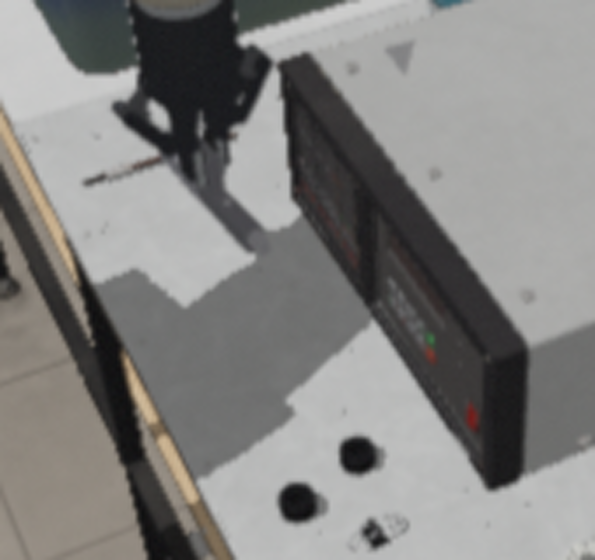

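```bash
cat >> h.py <<'E'
TR=[0.57706,-0.26158,0.0340]
def tw(x,y,z=0,v=TR):
    c,s=np.cos(v[2]),np.sin(v[2]); x/=1000;y/=1000; return [v[0]+c*x-s*y,v[1]+s*x+c*y,z/1000]
E
python3 - <<'E'
from rig import *
from h import *
import cv2,pickle
q=tw(-112,0)
r.move_l([.460,.10,.115],velocity=.3)
r.move_l([q[0],q[1],.115],[np.pi,0,np.pi/2+.034],velocity=.35)
r.move_l([q[0],q[1],.075],velocity=.15)
r.dwell(.2)
T=toolT(telemetry); p=optics.snapshot("wrist"); p["T"]=T
print(telemetry.get_time_s(),T[:3,3],telemetry.get_tool_rot(),q,telemetry.get_finger_gap())
pickle.dump(p,open("w4.pkl","wb"))
cv2.imwrite("pics/w4.png",p["color"][:,:,::-1])
p=optics.snapshot("top");cv2.imwrite("pics/t4.png",cv2.resize(p["color"][110:270,280:400,::-1],None,fx=3.5,fy=3.5,interpolation=cv2.INTER_CUBIC))
pickle.dump(p,open("t4.pkl","wb"))
E
```

```text
10.2 [ 0.46601535 -0.26572631  0.07632614] [3.14001552e+00 1.27892070e-03 1.60499177e+00] [np.float64(0.46512472976400565), np.float64(-0.2653872663677385), 0.0] 0.12687957141306647
```

View pics/w4.png

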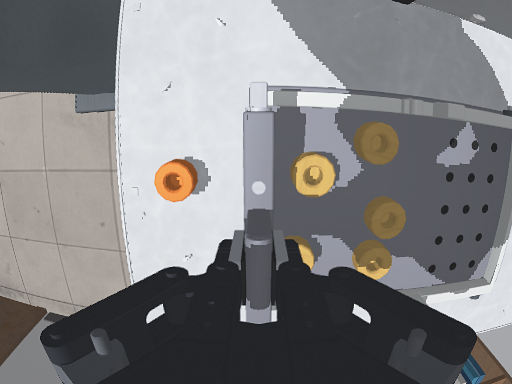

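View pics/t4.png

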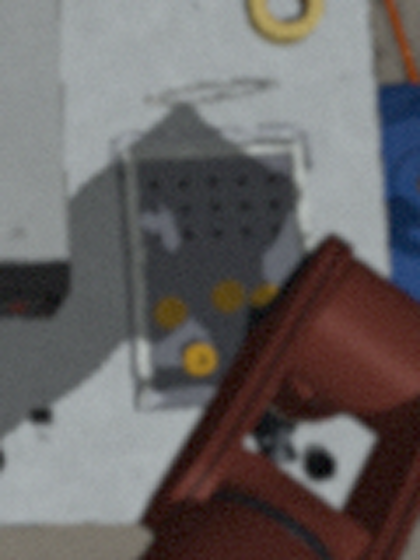

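```bash
cat > ov.py <<'E'
from h import *
import cv2,pickle,sys
def ov(f,out,dx=0,dy=0,dyaw=0,zoff=.0426,win=(200,60,200,150),S=4):
    p=pickle.load(open(f,"rb"));T=p["T"]; u0,v0,W,H=win
    a=cv2.resize(p["color"][:,:,::-1][v0:v0+H,u0:u0+W],None,fx=S,fy=S,interpolation=cv2.INTER_CUBIC)
    B=T.copy(); 
    yaw=np.arctan2(T[1,0],T[0,0])-np.pi/2+dyaw
    v=[T[0,3]+np.cos(yaw)*dx-np.sin(yaw)*dy,T[1,3]+np.sin(yaw)*dx+np.cos(yaw)*dy,yaw]
    def L(pts,c,fr,z0):
        q=(wproj(p,[tw(k[0],k[1],k[2]+z0,fr) for k in pts],T)-[u0,v0])*S+S/2
        cv2.polylines(a,[np.round(q).astype(int)],True,c,1)
    box=lambda x,y,z:[(-x,-y,z),(x,-y,z),(x,y,z),(-x,y,z)]
    zb=(T[2,3]-zoff)*1000
    L(box(8,69,22),(0,0,255),v,zb);L(box(4.5,84,20.5),(255,0,0),v,zb);L(box(6,18,62),(0,200,0),v,zb)
    for s in (1,-1):
        L([(-117,72*s,14),(-12,72*s,14)],(0,0,255),TR,0)
        L([(12,72*s,22),(111,72*s,22)],(0,0,255),TR,0)
        L([(.5,72*s,17.5),(.5,82*s,17.5),(11.5,82*s,17.5),(11.5,72*s,17.5)],(255,0,0),TR,0)
        L([(11.5,82*s,37),(11.5,72*s,37)],(0,255,0),TR,0)
    L([(111,-72,8),(111,72,8)],(255,0,255),TR,0);L([(-117,-72,8),(-117,72,8)],(255,0,255),TR,0)
    cv2.imwrite(out,a)
if __name__=="__main__": ov(*sys.argv[1:3],*[float(k) for k in sys.argv[3:]])
E
python3 ov.py w4.pkl pics/w4a.png
```

```text
(no output)
```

View pics/w4a.png

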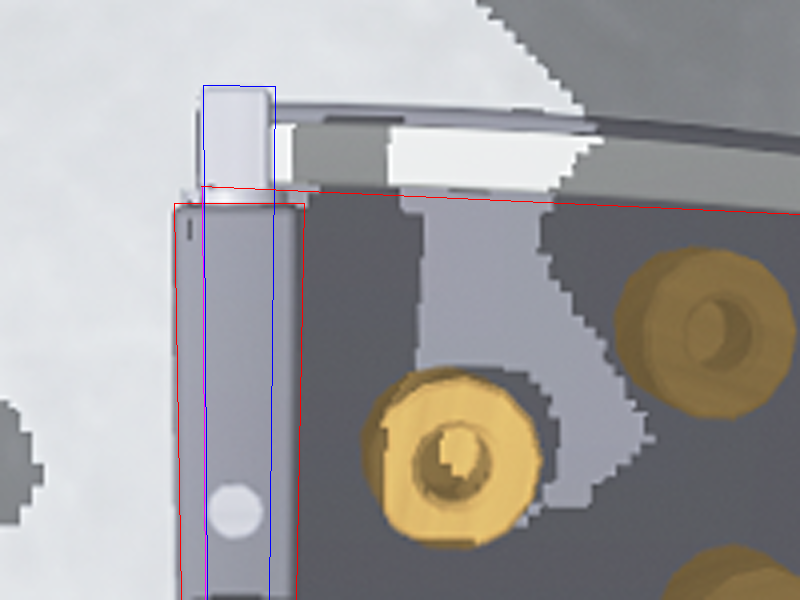

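Run:
```python
from rig import *
from h import *
import cv2,pickle
O=[np.pi,0,np.pi/2+.034]
print(telemetry.get_tcp_pos(),telemetry.get_tool_rot())
q=tw(-113.5,.5)
r.move_l([q[0],q[1],.075],O,velocity=.05)
r.move_l([q[0],q[1],.0535],O,velocity=.06,max_force=8)
r.dwell(.2)
print(telemetry.get_tcp_pos(),q,telemetry.get_force(),telemetry.get_time_s())
q=tw(-24,.5)
print(r.move_l([q[0],q[1],.0535],O,velocity=.04,max_force=20))
r.dwell(.1)
T=toolT(telemetry); p=optics.snapshot("wrist"); p["T"]=T
print(T[:3,3],q,telemetry.get_force(),telemetry.get_time_s(),telemetry.get_tool_rot())
pickle.dump(p,open("w5.pkl","wb"))
cv2.imwrite("pics/w5.png",p["color"][:,:,::-1])
p=optics.snapshot("scene"); cv2.imwrite("pics/s5.png",cv2.resize(p["color"][220:360,210:390,::-1],None,fx=4,fy=4,interpolation=cv2.INTER_CUBIC))
```

```text
[ 0.46575053 -0.26579623  0.07605427] [3.14015499e+00 1.18034938e-03 1.60487732e+00]
[ 0.46388427 -0.26515573  0.05384888] [np.float64(0.46360859995563186), np.float64(-0.2649385455144672), 0.0] [-0.86550052  1.21216652 -1.77110072] 11.2083
False
[ 0.55303712 -0.2618838   0.05350987] [np.float64(0.5530568739388595), np.float64(-0.26189613176524756), 0.0] [-1.28289611  0.36762773 -2.76902488] 13.75 [3.14150326e+00 1.69445334e-06 1.60474587e+00]
```

View pics/w5.png

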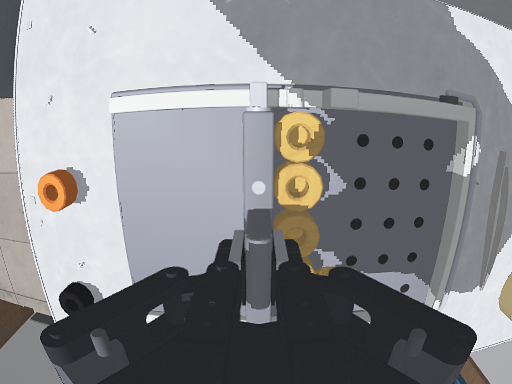

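View pics/s5.png

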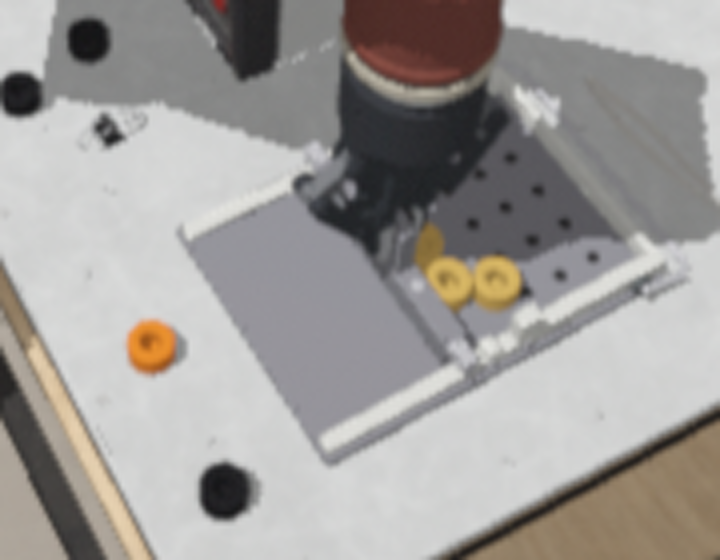

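```bash
python3 -c "
from ov import ov
ov('w5.pkl','pics/w5a.png',win=(220,70,200,140))"
```

```text
(no output)
```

View pics/w5a.png

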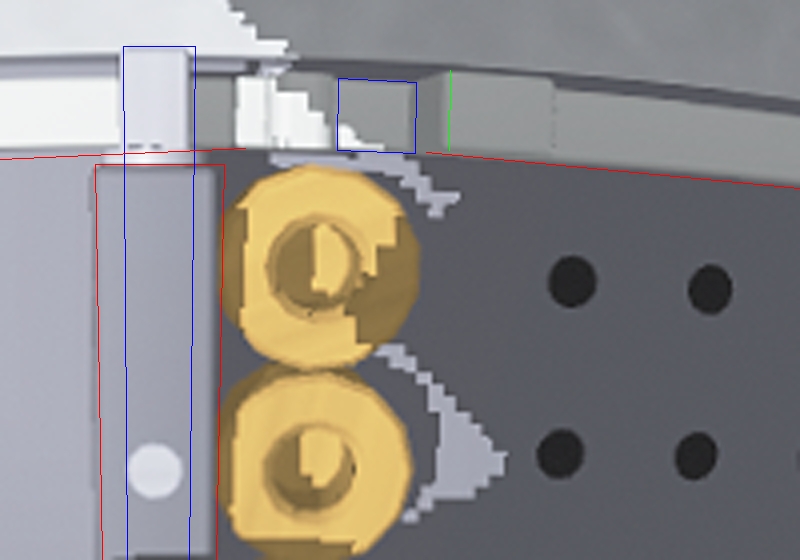

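Run:
```python
from rig import *
from h import *
import cv2,pickle
O=[np.pi,0,np.pi/2+.034]
q=tw(-25.5,.5); r.move_l([q[0],q[1],.0535],O,velocity=.03)
r.move_l([q[0],q[1],.0606],O,velocity=.03)
r.dwell(.1)
print(telemetry.get_tcp_pos(),telemetry.get_force())
q=tw(2,.5)
print(r.move_l([q[0],q[1],.0606],O,velocity=.035,max_force=20),telemetry.get_force(),telemetry.get_tcp_pos())
q=tw(10,.5)
print(r.move_l([q[0],q[1],.0606],O,velocity=.015,max_force=7))
T=toolT(telemetry); p=optics.snapshot("wrist"); p["T"]=T
c,s=np.cos(TR[2]),np.sin(TR[2]); d=T[:2,3]-TR[:2]
print("tray xy",(c*d[0]+s*d[1])*1e3,(-s*d[0]+c*d[1])*1e3,T[2,3],telemetry.get_force(),telemetry.get_ft_torque(),telemetry.get_time_s(),telemetry.get_tool_rot())
pickle.dump(p,open("w6.pkl","wb"))
from ov import ov
ov('w6.pkl','pics/w6a.png',win=(190,70,200,140))
p=optics.snapshot("scene"); cv2.imwrite("pics/s6.png",cv2.resize(p["color"][220:360,210:390,::-1],None,fx=4,fy=4,interpolation=cv2.INTER_CUBIC))
```

```text
[ 0.5515854  -0.2619377   0.06067168] [ 0.62807875  0.21241697 -2.67855829]
False [ 0.63761414  0.6321312  -1.27162831] [ 0.5794458  -0.26109684  0.06082497]
True
tray xy 5.946436715483644 0.8522577116439828 0.0597402328751839 [ 0.12816231 -0.26963186 -2.94531462] [-0.05154994 -0.03494028 -0.00046292] 15.9333 [-3.13752006e+00 -1.71327304e-03  1.60472123e+00]
```

View pics/w6a.png

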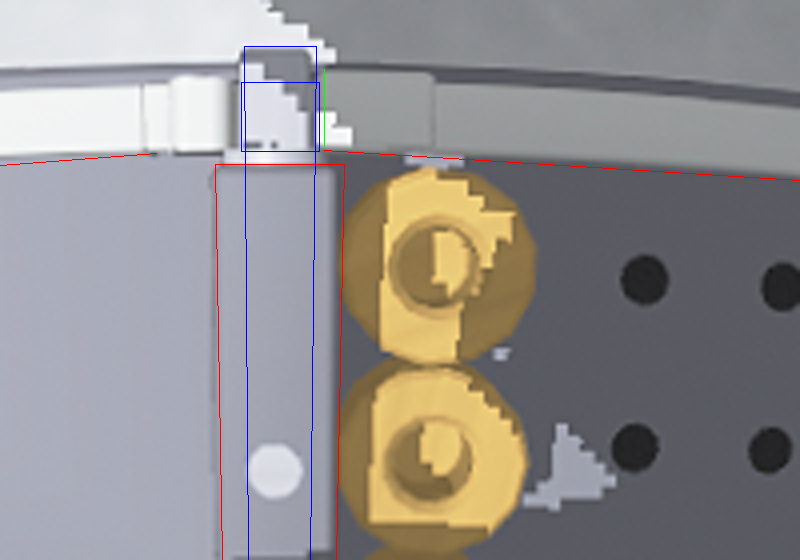

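View pics/s6.png

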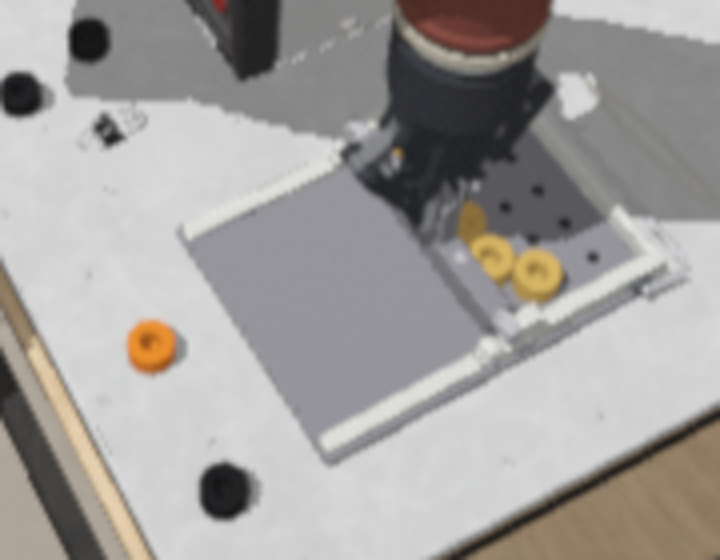

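Run:
```python
from rig import *
from h import *
import cv2,pickle
O=[np.pi,0,np.pi/2+.034]
def txy():
    T=toolT(telemetry);c,s=np.cos(TR[2]),np.sin(TR[2]); d=T[:2,3]-TR[:2]
    return ((c*d[0]+s*d[1])*1e3,(-s*d[0]+c*d[1])*1e3,T[2,3]*1e3)
print(txy())
q=tw(6.3,.6)
print(r.move_l([q[0],q[1],.0508],O,velocity=.015,max_force=6),txy(),telemetry.get_force(),telemetry.get_ft_torque(),telemetry.get_time_s())
r.dwell(.1); print(txy(),telemetry.get_force())
T=toolT(telemetry); p=optics.snapshot("wrist"); p["T"]=T
pickle.dump(p,open("w7.pkl","wb"))
from ov import ov
ov('w7.pkl','pics/w7a.png',win=(190,70,200,140))
p=optics.snapshot("scene"); cv2.imwrite("pics/s7.png",cv2.resize(p["color"][220:360,250:400,::-1],None,fx=4,fy=4,interpolation=cv2.INTER_CUBIC))
```

```text
(np.float64(5.339584025787921), np.float64(1.27828515152469), np.float64(58.947837213687755))
True (np.float64(5.963768291716675), np.float64(0.8036337405599983), np.float64(52.16519535406931)) [-0.65967783 -0.0151391   4.64632234] [0.00611221 0.16197012 0.01860446] 16.4583
(np.float64(5.958449901843039), np.float64(0.8131715663921754), np.float64(52.13287152359328)) [-0.62141323  0.33431876  6.22349658]
```

View pics/w7a.png

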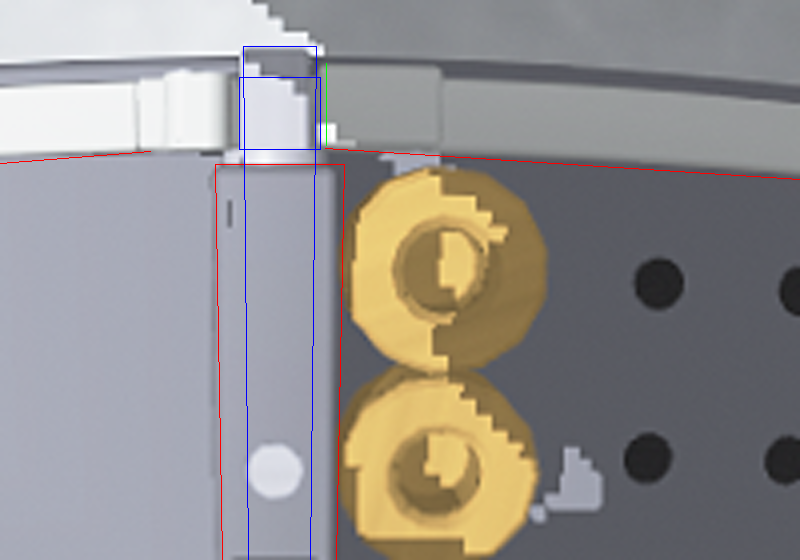

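View pics/s7.png

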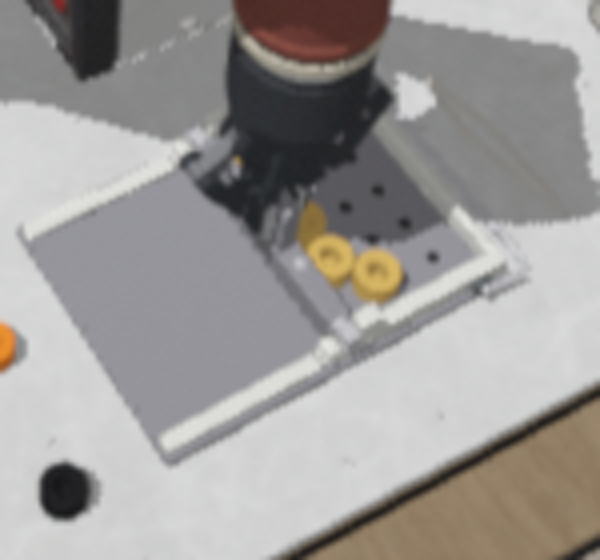

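Contact came at the expected seated height (TCP 52.1 mm). I'll release, go straight up and check.

Run:
```python
from rig import *
from h import *
import cv2,pickle
fingers.let_go(); print(telemetry.get_finger_gap(),telemetry.get_force(),telemetry.get_time_s())
x,y,z=telemetry.get_tcp_pos()
r.move_l([x,y,.15],velocity=.1)
r.move_l([.55,-.30,.20],[np.pi,0,np.pi/2+.034],velocity=.15); r.dwell(.2)
T=toolT(telemetry); p=optics.snapshot("wrist"); p["T"]=T
for q in spot_point(p,"bush_0")[:8]: print("bush",np.round(q["pixel"]),round(q["p"],2))
for q in spot_point(p,"axle_end_a")[:3]: print("axle",q["pixel"],q["p"],wonz(p,q["pixel"],T,.0175))
print(telemetry.get_time_s())
pickle.dump(p,open("w8.pkl","wb"))
from ov import ov
# bar drawn at tray seat
B=p["color"]
a=cv2.resize(p["color"][:,:,::-1][45:220,180:410],None,fx=3.4,fy=3.4,interpolation=cv2.INTER_CUBIC)
def L(pts,c,z0=0):
    q=(wproj(p,[tw(k[0],k[1],k[2]+z0) for k in pts],T)-[180,45])*3.4+1.7
    cv2.polylines(a,[np.round(q).astype(int)],True,c,1)
box=lambda x,y,z:[(6-x,-y,z),(6+x,-y,z),(6+x,y,z),(6-x,y,z)]
L(box(8,69,22),(0,0,255),9.5);L(box(4.5,84,20.5),(255,0,0),9.5);L(box(6,18,62),(0,200,0),9.5)
cv2.imwrite("pics/w8.png",a)
p=optics.snapshot("scene"); cv2.imwrite("pics/s8.png",cv2.resize(p["color"][220:360,230:400,::-1],None,fx=4,fy=4,interpolation=cv2.INTER_CUBIC))
```

```text
0.9988482901026358 [-0.4706434  -0.60330422  0.50575073] 17.3667
bush [308. 145.] 0.93
bush [139. 204.] 0.91
bush [136. 126.] 0.88
bush [314. 122.] 0.75
bush [311.  88.] 0.63
bush [326. 190.] 0.56
axle [290.2, 70.4] 0.94 [ 0.5779401  -0.18382774  0.0175    ]
axle [289.3, 213.6] 0.84 [ 0.58483435 -0.33783643  0.0175    ]
19.4833
```

View pics/w8.png

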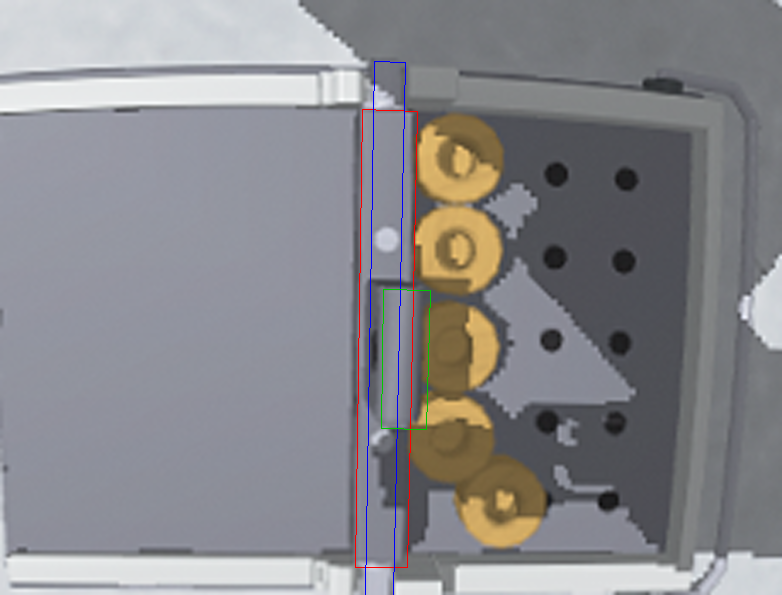

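View pics/s8.png

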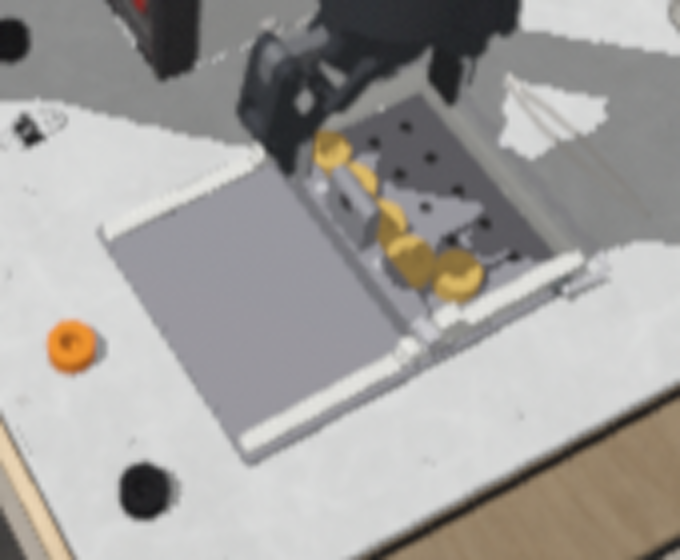

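Run:
```python
from h import *
import pickle
p=pickle.load(open("w8.pkl","rb"));T=p["T"];S=3.4
def t(u,v,z):
    P=wonz(p,((u-S/2)/S+180,(v-S/2)/S+45),T,z)[:2]; d=P-TR[:2]; c,s=np.cos(TR[2]),np.sin(TR[2]); return (np.array([c*d[0]+s*d[1],-s*d[0]+c*d[1]])*1e3).round(1)
for q in [(459,158),(459,250),(455,347),(450,440),(501,502)]: print("bush",t(*q,.025))
print("holes",t(552,341,.008),t(620,343,.008))
print("bar top edges L",t(358,130,.0315),t(413,130,.0315),"R",t(354,550,.0315),t(406,550,.0315),"ends",t(386,108,.0315),t(380,565,.0315))
print("tab",t(374,350,.07),t(420,350,.07))
```

```text
bush [27.6 56.1]
bush [28.  28.2]
bush [27.5 -1.3]
bush [ 27.  -30.1]
bush [ 44.3 -49.9]
holes [63.  -0.3] [86.7 -0.1]
bar top edges L [-3.3 62.8] [12.8 63.3] R [ -2.6 -63.5] [ 13.6 -63.6] ends [ 4.9 69.6] [  5.6 -68.4]
tab [-2.   2.2] [10.   2.4]
```

```bash
python3 -c "
from rig import *
print(telemetry.get_force(),telemetry.get_time_s()); r.sign_off()"
```

```text
[ 0.05091422 -0.41439559 -0.65840628] 19.5333
the job is handed in; nothing more can be done
```

The job is handed in at 19.5 s: all five bushes stand in the pocket, and the bar sits in both slots with the gripper clear. I held the bar by its tab and pushed the bushes along the apron. I then raised the bar over the lips, followed it up to the back stops, lowered it gently and let go.

**Bushes:** after release, the close picture puts them at tray x 27 to 44 mm and y −50 to +56 mm, all upright. The limits are x 24 to 100 mm and y ±60 mm.

**Bar:** it touched bottom at the expected seated height, with about 6 N. Its middle measures tray x about 5 mm at both ends, y about 0.6 mm, and it leans about 0.03 rad. All three are inside the limits.

**Forces:** no forces near the limits showed in the readings I took. The bushes' contact forces have no readout of their own; the fingertips were about 10 mm or more above their tops throughout.

**Disagreements:**
- The bush detector found only four of the five in the last picture and also marked the orange and black look-alikes. I confirmed all five by eye.
- The picture puts the bar about 1 mm nearer the front of the slots than the arm's own reading. That is within calibration error.

**Bystanders:** the clip and tweezers look unmoved in the last views. I did not look at the brush again after the carry, but nothing went near it.

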